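# Take the hair clipper out of its slide-lid case

### The job

Lay the hair clipper out for the next customer: slide the lid of the wooden case straight out of its grooves by its pull bar until it comes free, and lay it flat on the bare worktop, right way up and off the mat. Then lift the clipper out and lay it flat on the free part of the grey ribbed mat, lengthwise and wholly on it, beside the two comb guards. Put the lid and the clipper down, do not drop them, and leave the guards, phone and gel jar where they are.

Things in the scene. Friction and masses are not known exactly. Their poses are not given: they have to be found in the camera images.
- case: Wooden case, 130 (x) x 220 (y) x 62 mm, fixed; origin at the centre of its underside. Sides 10 mm thick, 110 mm apart, grooved over their whole length (6 mm deep, z = 48 to 56 mm) under 6 mm lips. Its -y end is low (48 mm) and open to the lid, the +y end is closed. Felt floor at z = 9 mm; four blocks 12 mm high (x = +-25 to 32, y = +-44 to 60 mm) locate the clipper.
- case_mouth (a point): Middle of the case's low end, in the plane of its outer face, at groove height (case frame: 0, -110, 48 mm). The lid slides out here along the case's own -y, and can be lifted only when its whole 208 mm length is past this plane.
- lid: Loose lid, 118.4 (x) x 208 (y) x 6 mm, about 0.12 kg, origin at the centre of its underside, axes as the case's. In the grooves it has 1.8 mm play at either side and 2 mm up and down; only friction resists. Home, its origin is at (0, -7, 48) mm in the case; it may start up to 45 mm open. A pull bar 60 (x) x 14 (y) x 18 mm high stands across it at y = -60 mm.
- lid_pull (a point): Middle of the lid's pull bar, 15 mm above the lid's underside (9 mm above its top face, 9 mm below the top of the bar); axes as the lid's. Grip the bar across its 14 mm, fingers closing along the lid's y.
- clipper: Dark cordless hair clipper lying in the case along the case's y, 44 (x) x 182 (y) x 35 mm, about 0.26 kg, origin at the centre of its underside, blade towards its own -y. Grip it across its 44 mm body (solid to 33 mm height) near the middle; at that place there is free room of 33 mm beside it to the case's walls.
- mat: Grey ribbed rubber mat, 104 (x) x 340 (y) x 4 mm, fixed on the worktop, origin at the centre of its underside. The two comb guards lie on its -y end (reaching in to y = -112 mm); the rest, from y = -112 to +170 mm, is free for the clipper.
- guard_a: Dark comb guard, 43 x 44 x 14 mm, lying on the mat's -y end, on the far side; origin at the centre of its underside. Leave it.
- guard_b: The same comb guard, near side of the mat's -y end. Leave it.
- phone: Dark phone, 71 x 150 x 9 mm, lying on the worktop to the left of the mat; origin at the centre of its underside. Leave it.
- gel_jar: Round jar with white lid, 88 mm across, 87 mm high, on the worktop at the left; origin at the centre of its underside. Leave it.

How it is judged:
On the way, in this order (a step that is already met when the one before it is completed fails the run):
1. the lid is drawn out through the low end until it is free of the grooves, the clipper still in the case (y of lid in the frame of case below -0.2135 m and z of lid in the frame of case above 0.03 m and horizontal distance between clipper and case below 0.02 m).
2. the lid lies flat on the worktop, let go, off the mat, the clipper still in the case (height (world z) of lid below 0.006 m and angle between lid's own z axis and vertical below 0.06 rad and contact force between lid and the fingers below 0.05 N and contact force between lid and mat below 0.05 N and linear speed of lid below 0.03 m/s and horizontal distance between clipper and case below 0.02 m), for 0.2 s.
3. the clipper is lifted clear of the case (height (world z) of clipper above 0.065 m), for 0.1 s.
At the end, for the whole second after the job is handed in: The clipper rests upright on the mat, along it within 0.2 rad (either way round), its middle within 32 mm of the mat's centre line and at -35 to +85 mm of the mat's y; the lid rests flat on the worktop (0.06 rad, below 6 mm), pull bar up, off the mat; both let go (x of clipper in the frame of mat between -0.032 and 0.032 m and y of clipper in the frame of mat between -0.035 and 0.085 m and angle between the y axis of clipper and the y axis of mat, either way round below 0.2 rad and angle between clipper's own z axis and vertical below 0.1 rad and z of clipper in the frame of mat below 0.008 m and linear speed of each of clipper, lid below 0.02 m/s and height (world z) of lid below 0.006 m and angle between lid's own z axis and vertical below 0.06 rad and contact force between lid and mat below 0.05 N and contact force between each of clipper, lid and the fingers below 0.05 N); the robot touches nothing.
It fails at once if a comb guard is moved more than 20 mm (distance of any of guard_a, guard_b from where it was at the start of the episode above 0.02 m).
It fails at once if the phone or the gel jar is moved more than 20 mm (distance of any of phone, gel_jar from where it was at the start of the episode above 0.02 m).
It fails at once if the lid is dropped (it comes down to the worktop faster than 0.55 m/s) (height (world z) of lid below 0.025 m and linear speed of lid above 0.55 m/s).
It fails at once if the clipper is dropped (it comes down faster than 0.55 m/s) (height (world z) of clipper below 0.025 m and linear speed of clipper above 0.55 m/s).
It also fails if it takes over 64 s, if anything falls off the work surface, if the arm or the gripper's body presses on something with over 40 N, if the wrist force passes 120 N, or if a joint passes its speed limit or range.

### The arm

A 6-joint arm with a two-finger parallel gripper is mounted at the origin on a cart in front of the work surface, level with it; the furniture and walls round the work are solid. World frame = base frame: x ahead of the robot, y to its left, z up, the work surface at z = 0. Lengths are in m, angles in rad, forces in N, time in s.
With the tool pointing down it reaches from about 0.225 to 0.875 m from the base axis. Payload 3.4 kg.
Tool frame: the origin (TCP) lies on the centre line of the jaws, within the pads' length; the fingertips stand 22 mm ahead of it and the grasp point (between the pads) lies 3 mm ahead of it; z points along the fingers, y is the line along which they close (so a half turn about z gives the same grasp; the last joint's range is limited). The gripper opens to 85 mm and grips with 20 to 120 N. Pads are 22 mm wide; open, the fingers measure 114 mm over their backs; the gripper's body (76 mm by 85 mm) begins 54 mm behind the grasp point. The pads swing forward as they close: fully open they stand 13 mm farther back than shut.
Start: joints at [-1.406, 0.276, 1.505, -0, 1.361, -0.121], TCP at [0.162, -0.552, 0.253] pointing down, gripper open.
Joint ranges: [-2.89, 2.89], [-0.75, 2.08], [0.22, 2.7], [-1.18, 4.32], [0.11, 2.71], [-2.7, 2.7]. Speed limits (rad/s): [2.57, 2.57, 3.14, 3.14, 3.14, 3.14].

### API

Orientations are given as a unit quaternion [w, x, y, z].
In Python, from rig import manip, eyes, sign_off, get_state gives the robot as it stands (manip), with the cameras (eyes), the job as plain functions and the readings as plain functions.
- The arm moves only by the shell command python3 steer.py 'ROWS' [OPENING] [FORCE]. ROWS is one flat JSON list of numbers that holds 1 to 5 rows one after another, with no inner brackets; each row has 4 numbers: dx, dy, dz in m, then a turn about the tool's z in rad; each row shifts and turns the commanded pose from where the row before left it, along the tool's axes as they then stand; what a row does not reach is not made up. A row lasts 1/12 s, in which the tool goes at most 0.0417 m and 0.125 rad, less where a joint would pass 70% of its speed; a pose out of reach is approached as far as the arm can. OPENING is the finger opening in m, set as the command begins (- or left out keeps the last). The fingers move at their own pace and stop on an object; FORCE is the grip in N (left out, the last holds). Time passes only in rows, so rows that do not move let the fingers close. It prints the time, the measured TCP pose, the force, the opening and the grip force at its end. Input that does not fit is refused with a message, and nothing moves.
- get_state(): the state, without advancing time (a new reading comes with each control period).
- eyes.get_image(name): name is "side" or "top"; returns a dict with "img" (384x512x3 uint8, red, green, blue), "camera_matrix" (3x3 intrinsics, pixels), "k1" (the pictures are not rectified: a ray, as slopes to the right and down, at radius r is drawn at 1 + k1 r^2 times it, then the intrinsics apply), "T" (4x4, takes a point from camera to world coordinates). Camera axes: x right, y down, z forward; pixel columns grow to the right and rows downward; lengths in m; the calibration is good to about 2 mm. A picture is of the moment at which its call begins. There is no depth.
- sign_off(): hands the job in; it is judged then, once.
The state is a dict: "clock": time; "qpos": joint angles; "qd": joint speeds; "effort": joint torques, N m; "position": TCP position; "ee_rot": TCP orientation; "contact_force": force on the tool from outside, world axes, zero at the start; "moment": the same for the moment, N m; "width": finger opening in m; "gripper_force": force on a finger pad.
Only numpy, scipy, OpenCV 4.12 (cv2) and the standard library are available. Lean on these libraries where they do the work, as an engineer would, in place of code of your own. Each camera call takes 0.05 s, during which the arm holds its last target. There are 200 camera calls.

## Working session

There is one attempt and no reset: what is moved stays moved. The work goes in short steps, Python scripts to look and compute and a shell command to move; the robot and the scene stay as the last step left them, time stands still between calls to the robot, and variables do not carry over. Pictures are saved under pics/ and viewed, at most 10 in all, crops included, and the job is handed in when it is done.

```bash
ls; mkdir -p pics
cat > h.py <<'E'
import numpy as np, cv2
from rig import manip, eyes, sign_off, get_state
def grab(n,f=None):
    d=eyes.get_image(n)
    if f: cv2.imwrite(f'pics/{f}.png',cv2.cvtColor(d['img'],cv2.COLOR_RGB2BGR))
    return d
def ray(d,uv):
    K=np.array(d['camera_matrix'],float);T=np.array(d['T'])
    p=cv2.undistortPoints(np.array(uv,float).reshape(-1,1,2),K,np.array([d['k1'],0,0,0,0.])).reshape(-1,2)
    r=np.c_[p,np.ones(len(p))]@T[:3,:3].T
    return T[:3,3],r
def onz(d,uv,z):
    o,r=ray(d,uv); return o+r*((z-o[2])/r[:,2])[:,None]
def proj(d,P):
    K=np.array(d['camera_matrix'],float);Ti=np.linalg.inv(np.array(d['T']))
    return cv2.projectPoints(np.array(P,float).reshape(-1,1,3),cv2.Rodrigues(Ti[:3,:3])[0],Ti[:3,3],K,np.array([d['k1'],0,0,0,0.]))[0].reshape(-1,2)
E
python3 - <<'E'
from h import *
for n in('top','side'):
    d=grab(n,n+'0');print(n,np.round(d['T'],3).tolist(),d['k1'],np.round(d['camera_matrix'],1).tolist())
s=get_state();print({k:np.round(v,4).tolist() for k,v in s.items()})
E
```

```text
pics
rig.py
steer.py
top [[0.029, -0.996, 0.084, 0.409], [-1.0, -0.029, 0.004, 0.043], [-0.002, -0.084, -0.996, 1.302], [0.0, 0.0, 0.0, 1.0]] 0.0035846463504081876 [[387.7, 0.0, 258.1], [0.0, 387.7, 189.9], [0.0, 0.0, 1.0]]
side [[1.0, -0.004, -0.025, 0.55], [0.016, -0.62, 0.784, -0.626], [-0.019, -0.784, -0.62, 0.612], [0.0, 0.0, 0.0, 1.0]] -0.008854851359194003 [[351.2, 0.0, 255.1], [0.0, 351.2, 190.1], [0.0, 0.0, 1.0]]
{'clock': 0.1, 'qpos': [-1.406, 0.2765, 1.506, -0.0, 1.3607, -0.121], 'qd': [0.0011, -0.0018, -0.003, 0.0003, -0.0011, -0.0011], 'effort': [0.001, -41.77, -24.6405, -0.0003, 0.0058, -0.0], 'position': [0.162, -0.5512, 0.2525], 'ee_rot': [-0.0008, 0.9898, 0.1424, -0.0], 'contact_force': [-0.6576, 0.2465, 0.1505], 'moment': [0.0027, -0.0121, -0.0034], 'gripper_force': 0.0, 'width': 0.0853}
```

View pics/top0.png

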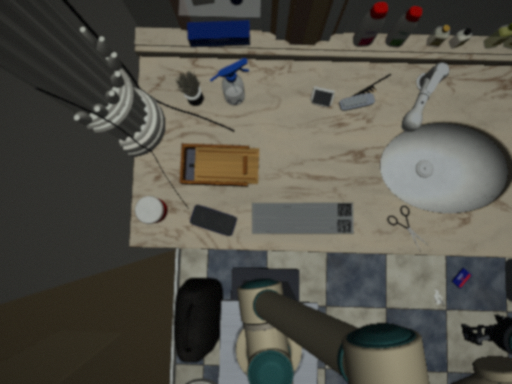

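View pics/side0.png

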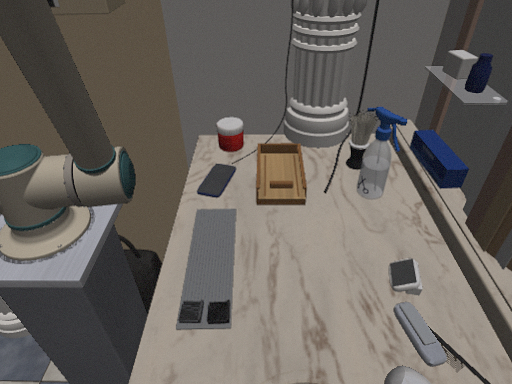

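The top view shows the case at about (180–249, 145–186), with the lid open towards the right (world -y) to u≈259. The mat is at (252–353, 203–234), with the guards at its right end. I'll enlarge it to get the edges.

Run:
```python
import cv2,numpy as np
a=cv2.imread('pics/top0.png')[138:194,172:272];b=cv2.imread('pics/side0.png')[135:210,245:320]
a=cv2.resize(a,None,fx=8,fy=8,interpolation=cv2.INTER_CUBIC)
cv2.imwrite('pics/c1.png',np.clip(a*1.3,0,255).astype('uint8'))
b=cv2.resize(b,None,fx=8,fy=8,interpolation=cv2.INTER_CUBIC)
cv2.imwrite('pics/c2.png',np.clip(b*1.2,0,255).astype('uint8'))
```

```text
(no output)
```

View pics/c1.png

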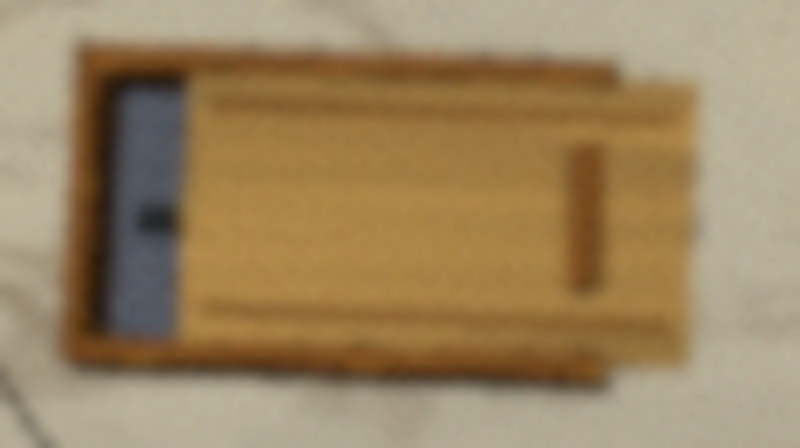

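View pics/c2.png

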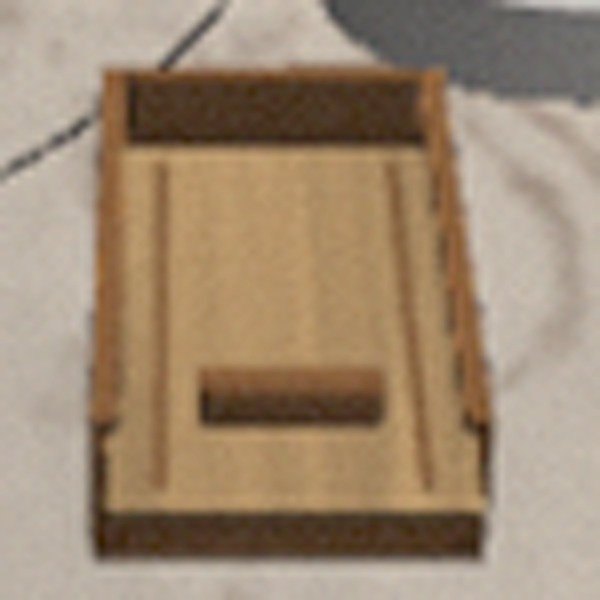

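The top crop shows the case rim at (80,45), (618,68), (605,385), (65,362). The lid's ends lie at x≈183 and x≈692, and the bar top spans (570–605, 145–290). The side crop confirms the bar is near the open end. Next I cast rays through these.

Run:
```python
from h import *
d=grab('top');s=grab('side')
c=lambda p,o:(np.array(p,float)+.5)/8-.5+np.array(o)
T=(172,138);S=(245,135)
print('rim',onz(d,c([(80,45),(618,66),(605,383),(65,362)],T),.062).round(4).tolist())
print('lid',onz(d,c([(188,75),(697,87),(688,363),(178,340)],T),.054).round(4).tolist())
print('bar',onz(d,c([(570,145),(605,145),(603,290),(570,290)],T),.072).round(4).tolist())
print('side bar top',onz(s,c([(203,368),(384,370),(384,390),(203,390)],S),.072).round(4).tolist())
print('side lid near end top',onz(s,c([(97,512),(485,512)],S),.054).round(4).tolist())
print('side rim',onz(s,c([(103,70),(442,70),(490,420),(95,420)],S),.062).round(4).tolist())
# mat
im=cv2.cvtColor(d['img'],cv2.COLOR_RGB2HSV).astype(int)
m=((im[...,1]<60)&(im[...,2]<150)).astype('uint8');m[:195]=0;m[242:]=0;m[:,:243]=0;m[:,365:]=0
m=cv2.morphologyEx(m,cv2.MORPH_OPEN,np.ones((3,3)))
cs=max(cv2.findContours(m,0,2)[0],key=cv2.contourArea);r=cv2.minAreaRect(cs);print(r)
b=onz(d,cv2.boxPoints(r),.004);print('mat',b.round(4).tolist(),b.mean(0))
# phone, jar
for n,u in(('phone',[(190,213),(235,222),(213,221)]),('jar',[(151,210)])): print(n,onz(d,u,.009 if n=='phone' else .087).round(3).tolist())
```

```text
rim [[0.6573, 0.3004, 0.062], [0.6551, 0.0822, 0.062], [0.526, 0.0833, 0.062], [0.5281, 0.3005, 0.062]]
lid [[0.6479, 0.2575, 0.054], [0.649, 0.05, 0.054], [0.5359, 0.0503, 0.054], [0.5392, 0.2569, 0.054]]
bar [[0.6205, 0.1001, 0.072], [0.6209, 0.086, 0.072], [0.5623, 0.085, 0.072], [0.562, 0.0982, 0.072]]
side bar top [[0.5657, 0.0964, 0.072], [0.6235, 0.0949, 0.072], [0.6228, 0.0843, 0.072], [0.5655, 0.0848, 0.072]]
side lid near end top [[0.5321, 0.0461, 0.054], [0.6522, 0.0454, 0.054]]
side rim [[0.5312, 0.2989, 0.062], [0.6594, 0.297, 0.062], [0.6567, 0.0814, 0.062], [0.5311, 0.0824, 0.062]]
((303.5, 218.0), (120.99998474121094, 45.99999237060547), -0.0)
mat [[0.3457, 0.0932, 0.004], [0.4989, 0.0982, 0.004], [0.5108, -0.3075, 0.004], [0.3576, -0.3085, 0.004]] [ 0.42824715 -0.10611207  0.004     ]
phone [[0.433, 0.273, 0.009], [0.408, 0.122, 0.009], [0.409, 0.195, 0.009]]
jar [[0.438, 0.381, 0.087]]
```

```bash
python3 steer.py '[0,0,0,0.098,0,0,0,0.098,0,0,0,0.098]' .032
for i in 1 2 3 4; do python3 steer.py '[0.0215,-0.032,0,0,0.0215,-0.032,0,0,0.0215,-0.032,0,0,0.0215,-0.032,0,0,0.0215,-0.032,0,0]'; done
python3 steer.py '[0,0,0.03,0,0,0,0.03,0,0,0,0.03,0,0,0,0,0,0,0,0,0]'
python3 - <<'E'
from h import *
d=grab('top')
print('mat',onz(d,[(252,203),(353,204),(353,234),(252,234)],.004).round(3).tolist())
q=get_state()['ee_rot'];print(q)
E
```

```text
clock: 0.45
position: [0.1621, -0.5515, 0.253]
ee_rot: [-0.0, 1.0, -0.007, -0.0]
contact_force: [-0.1, 0.3, -0.3]
width: 0.0513
gripper_force: 0.0
clock: 0.87
position: [0.2714, -0.391, 0.2531]
ee_rot: [-0.0, 1.0, -0.005, 0.0]
contact_force: [1.9, 0.2, -0.4]
width: 0.0319
gripper_force: 0.0
clock: 1.28
position: [0.3803, -0.2317, 0.2534]
ee_rot: [0.0, 1.0, -0.004, 0.0]
contact_force: [0.4, 0.3, 0.3]
width: 0.0321
gripper_force: 0.0
clock: 1.7
position: [0.4891, -0.0725, 0.2533]
ee_rot: [0.0, 1.0, -0.004, 0.0]
contact_force: [0.9, -1.1, -0.6]
width: 0.032
gripper_force: 0.0
clock: 2.12
position: [0.598, 0.0866, 0.2531]
ee_rot: [0.0, 1.0, -0.004, -0.0]
contact_force: [0.8, -0.6, -0.1]
width: 0.0318
gripper_force: 0.0
clock: 2.53
position: [0.5962, 0.0848, 0.1618]
ee_rot: [0.0, 1.0, -0.004, -0.002]
contact_force: [-0.0, 0.4, -0.7]
width: 0.0321
gripper_force: 0.0
mat [[0.473, 0.067, 0.004], [0.479, -0.271, 0.004], [0.38, -0.272, 0.004], [0.37, 0.064, 0.004]]
[ 3.68355759e-05  9.99991380e-01 -4.14985950e-03  1.28582309e-04]
```

```bash
python3 steer.py '[-0.003,-0.0065,0,0,0,0,0.03,0,0,0,0.03,0,0,0,0.015,0,0,0,0,0]'
python3 - <<'E'
from h import *
t=cv2.resize(grab('top')['img'][110:200,190:290],None,fx=4,fy=4);s=cv2.resize(grab('side')['img'][120:210,235:335],None,fx=4,fy=4)
cv2.imwrite('pics/g1.png',np.hstack([t,s])[...,::-1])
E
```

```text
clock: 3.0
position: [0.5929, 0.0914, 0.087]
ee_rot: [-0.0, 1.0, -0.004, -0.002]
contact_force: [-0.4, -0.3, 0.8]
width: 0.0325
gripper_force: 0.0
```

View pics/g1.png

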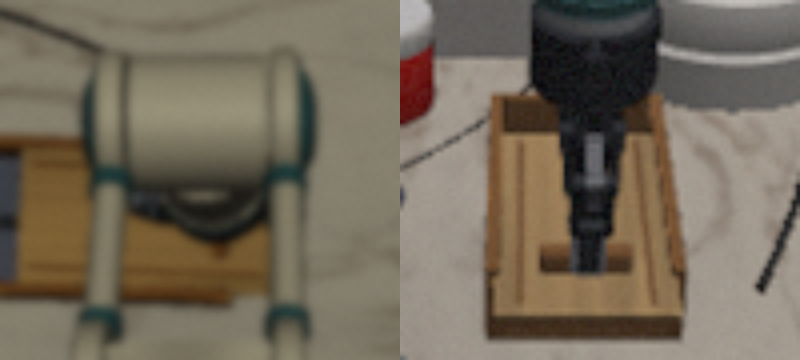

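The side view shows the near finger standing in front of the bar, centred on it at about (590, 262), with the other behind. I'll go down 6 mm and close.

```bash
python3 steer.py '[0,0,0.004,0,0,0,0.003,0,0,0,0,0]'
python3 steer.py '[0,0,0,0,0,0,0,0,0,0,0,0,0,0,0,0,0,0,0,0]' .005 40
python3 steer.py '[0,0,0,0,0,0,0,0,0,0,0,0]' - 70
```

```text
clock: 3.35
position: [0.5949, 0.0913, 0.0822]
ee_rot: [-0.0, 1.0, -0.004, 0.001]
contact_force: [-1.2, 0.3, 1.0]
width: 0.0323
gripper_force: 0.0
clock: 3.77
position: [0.5948, 0.0914, 0.0821]
ee_rot: [-0.0, 1.0, -0.004, 0.001]
contact_force: [-0.9, 0.7, 4.9]
width: 0.0126
gripper_force: 41.4
clock: 4.02
position: [0.5949, 0.0913, 0.0822]
ee_rot: [-0.0, 1.0, -0.004, 0.001]
contact_force: [-0.8, 0.5, 6.7]
width: 0.0118
gripper_force: 71.2
```

```bash
python3 steer.py '[0,0,-0.001,0,0,0.004,0,0,0,0.008,0,0,0,0.008,0,0,0,0.01,0,0]'
python3 steer.py '[0,0.01,0,0,0,0.01,0,0,0,0.01,0,0,0,0.01,0,0,0,0,0,0]'
```

```text
clock: 4.43
position: [0.5941, 0.0607, 0.0822]
ee_rot: [-0.0, 1.0, -0.004, -0.0]
contact_force: [0.3, 1.7, 0.8]
width: 0.0117
gripper_force: 70.5
clock: 4.85
position: [0.5937, 0.0185, 0.0821]
ee_rot: [0.001, 1.0, -0.005, -0.0]
contact_force: [0.1, -0.3, 0.6]
width: 0.0118
gripper_force: 70.4
```

```bash
for i in 1 2; do python3 steer.py '[0,0.012,0,0,0,0.012,0,0,0,0.012,0,0,0,0.012,0,0,0,0.012,0,0]'; done
python3 steer.py '[0,0.01,0,0,0,0.01,0,0,0,0.005,0,0,0,0,0,0,0,0,0,0]'
python3 - <<'E'
from h import *
t=cv2.resize(grab('top')['img'][130:220,170:310],None,fx=3,fy=3);s=cv2.resize(grab('side')['img'][120:240,220:340],None,fx=2.25,fy=2.25)
cv2.imwrite('pics/g2.png',np.hstack([t,s])[...,::-1])
E
```

```text
clock: 5.27
position: [0.5932, -0.0402, 0.0821]
ee_rot: [0.0, 1.0, -0.004, -0.0]
contact_force: [-0.4, 0.1, 0.2]
width: 0.0117
gripper_force: 70.3
clock: 5.68
position: [0.5927, -0.1001, 0.0822]
ee_rot: [0.0, 1.0, -0.004, -0.0]
contact_force: [0.1, -0.5, -1.6]
width: 0.0118
gripper_force: 70.2
clock: 6.1
position: [0.5926, -0.1238, 0.0822]
ee_rot: [-0.0, 1.0, -0.004, -0.0]
contact_force: [-0.5, -0.2, -1.1]
width: 0.0118
gripper_force: 70.2
```

View pics/g2.png

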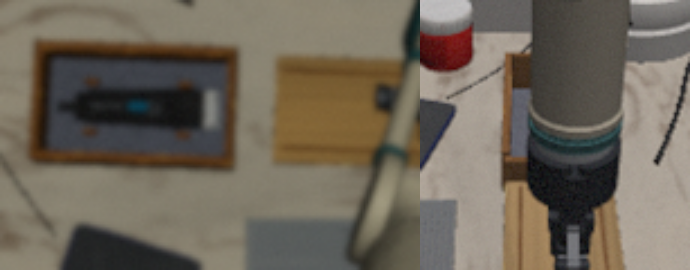

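The lid is clear of the case: its edge is at u≈275 and the case end at u≈238 in the crop, a gap of about 40 mm. The clipper is still in the case. Now lowering the lid.

```bash
python3 steer.py '[0.01,0,0,0,0.01,0,0.005,0,0,0,0.015,0,0,0,0.012,0,0,0,0.006,0]'
python3 steer.py '[0,0,0.004,0,0,0,0.002,0,0,0,0,0,0,0,0,0]'
```

```text
clock: 6.62
position: [0.6131, -0.1233, 0.0425]
ee_rot: [-0.0, 1.0, -0.004, -0.001]
contact_force: [0.1, 0.5, -1.2]
width: 0.012
gripper_force: 70.1
clock: 6.95
position: [0.6132, -0.124, 0.0387]
ee_rot: [0.0, 1.0, -0.004, 0.0]
contact_force: [-0.3, -0.2, -1.3]
width: 0.0119
gripper_force: 70.1
```

```bash
python3 steer.py '[0,0,0.002,0,0,0,0,0,0,0,0,0]'; python3 steer.py '[0,0,0.0015,0,0,0,0,0,0,0,0,0]';  python3 steer.py '[0,0,0.001,0,0,0,0,0,0,0,0,0]'
```

```text
clock: 7.2
position: [0.6127, -0.124, 0.0367]
ee_rot: [0.0, 1.0, -0.004, 0.0]
contact_force: [0.3, 0.0, -1.6]
width: 0.0123
gripper_force: 70.2
clock: 7.45
position: [0.6126, -0.1239, 0.0348]
ee_rot: [0.0, 1.0, -0.004, 0.0]
contact_force: [0.8, 0.4, -1.9]
width: 0.0119
gripper_force: 70.2
clock: 7.7
position: [0.6128, -0.124, 0.0342]
ee_rot: [0.0, 1.0, -0.004, 0.0]
contact_force: [-0.5, -0.5, 2.2]
width: 0.0118
gripper_force: 70.7
```

```bash
python3 steer.py '[0,0,0.0005,0,0,0,0,0,0,0,0,0]' - 20; python3 steer.py '[0,0,0,0,0,0,0,0,0,0,0,0,0,0,0,0,0,0,0,0]' .032
python3 steer.py '[0,0,-0.01,0,0,0,-0.03,0,0,0,-0.04,0,0,0,-0.04,0,0,0,-0.04,0]'
python3 steer.py '[0,0,-0.02,0,0,-0.04,0,0,0,-0.04,0,0,0,-0.04,0,0,0,-0.04,0,0]' .085
python3 - <<'E'
from h import *
t=cv2.resize(grab('top')['img'][130:245,170:370],None,fx=4,fy=4,interpolation=2)
cv2.imwrite('pics/g3.png',np.clip(t[...,::-1]*1.3,0,255))
print(get_state()['qpos'])
E
```

```text
clock: 7.95
position: [0.6128, -0.124, 0.0342]
ee_rot: [0.0, 1.0, -0.004, 0.0]
contact_force: [-2.0, 0.5, 6.2]
width: 0.0121
gripper_force: 71.2
clock: 8.37
position: [0.6126, -0.1239, 0.033]
ee_rot: [-0.0, 1.0, -0.004, -0.0]
contact_force: [-0.2, 0.1, 0.1]
width: 0.0319
gripper_force: 0.0
clock: 8.78
position: [0.6123, -0.1238, 0.1956]
ee_rot: [0.0, 1.0, -0.004, -0.0]
contact_force: [0.8, 0.3, 0.1]
width: 0.032
gripper_force: 0.0
clock: 9.2
position: [0.6137, 0.0374, 0.2145]
ee_rot: [0.0, 1.0, -0.005, 0.001]
contact_force: [0.8, 0.4, 0.7]
width: 0.0849
gripper_force: 0.0
[-0.0429951   0.35755865  1.48133768  0.00876926  1.3021849   1.53011707][ WARN:0@1.273] global loadsave.cpp:1063 imwrite_ Unsupported depth image for selected encoder is fallbacked to CV_8U.
```

View pics/g3.png

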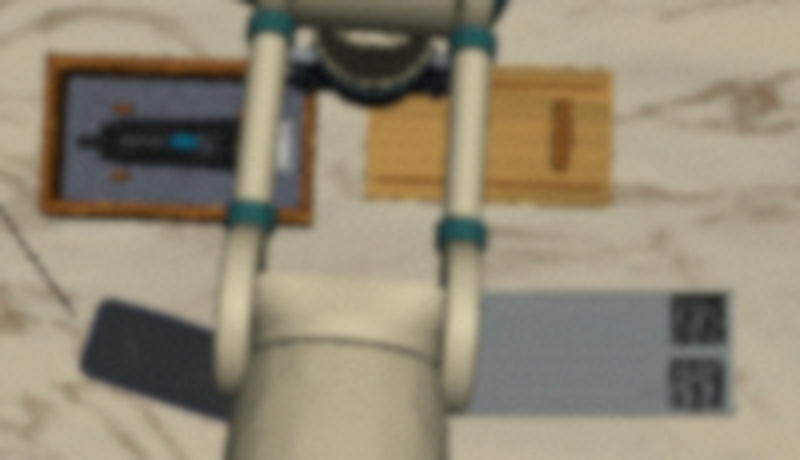

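The lid lies flat at about (367–612, 68–205) with its bar up, well clear of the mat at v>290. Guards untouched. Next I turn for the clipper and locate it.

```bash
for i in 1 2; do python3 steer.py '[0,0,0,-0.12,0,0,0,-0.12,0,0,0,-0.12,0,0,0,-0.12,0,0,0,-0.12]' .062|head -1; done; python3 steer.py '[0,0,0,-0.12,0,0,0,-0.12,0,0,0,-0.12,0,0,0,0,0,0,0,0]'
python3 - <<'E'
from h import *
d=grab('top')
c=lambda p:(np.array(p,float)+.5)/3-.5+np.array((170,130))
print('clip c',onz(d,c([(58,105),(222,109),(140,107)]),.03).round(4).tolist())
print('blocks',onz(d,c([(92,80),(184,82),(184,133),(90,131)]),.021).round(4).tolist())
print('in px',proj(d,[(.593,.191,.044)]))
E
```

```text
clock: 9.67
clock: 10.08
clock: 10.5
position: [0.6139, 0.036, 0.2138]
ee_rot: [0.0, 0.715, 0.699, 0.0]
contact_force: [-0.1, 0.8, -0.1]
width: 0.0622
gripper_force: 0.0
clip c [[0.5925, 0.2792, 0.03], [0.5933, 0.0981, 0.03], [0.5929, 0.1886, 0.03]]
blocks [[0.6229, 0.2442, 0.021], [0.6237, 0.1417, 0.021], [0.5665, 0.1397, 0.021], [0.5657, 0.2441, 0.021]]
in px [[215.13664179 164.64823895]]
```

```bash
python3 steer.py '[0,0,0,-0.015,0.0385,-0.005,0,0,0.0385,-0.005,0,0,0.0385,-0.005,0,0,0.0385,-0.005,0,0]'
python3 steer.py '[0,0,0.04,0,0,0,0.04,0,0,0,0.03,0,0,0,0,0,0,0,0,0]'
```

```text
clock: 10.97
position: [0.5943, 0.1914, 0.2134]
ee_rot: [0.0, 0.709, 0.705, 0.0]
contact_force: [0.4, 0.3, -0.5]
width: 0.0619
gripper_force: 0.0
clock: 11.38
position: [0.5936, 0.1901, 0.1021]
ee_rot: [-0.001, 0.709, 0.706, -0.002]
contact_force: [-0.6, 1.0, 0.7]
width: 0.0617
gripper_force: 0.0
```

```bash
python3 steer.py '[0,0,0.02,0,0,0,0.02,0,0,0,0.012,0,0,0,0.008,0,0,0,0,0]'
python3 steer.py '[0,0,0,0,0,0,0,0,0,0,0,0,0,0,0,0,0,0,0,0]' .03 40
python3 steer.py '[0,0,0,0,0,0,0,0]' - 60
```

```text
clock: 11.8
position: [0.5954, 0.19, 0.0439]
ee_rot: [0.0, 0.709, 0.705, 0.0]
contact_force: [-0.7, 0.4, -0.5]
width: 0.0619
gripper_force: 0.0
clock: 12.22
position: [0.5956, 0.1903, 0.0454]
ee_rot: [0.001, 0.709, 0.706, 0.001]
contact_force: [-1.2, -0.8, 6.0]
width: 0.0384
gripper_force: 40.2
clock: 12.38
position: [0.5956, 0.1903, 0.0456]
ee_rot: [0.001, 0.709, 0.706, 0.001]
contact_force: [-1.6, -1.2, 7.0]
width: 0.0379
gripper_force: 59.3
```

```bash
python3 steer.py '[0,0,-0.005,0,0,0,-0.01,0,0,0,-0.015,0,0,0,-0.02,0,0,0,-0.02,0]'
python3 steer.py '[0,0,-0.02,0,0,0,-0.02,0,0,0,-0.01,0,0,0,0,0,0,0,0,0]'
python3 - <<'E'
from h import *
d=grab('top')
m=((cv2.cvtColor(d['img'],cv2.COLOR_RGB2HSV)[...,1]<75)&(d['img'].max(2)<135)&(d['img'].max(2)>70)).astype('uint8')
t=cv2.resize(d['img'][130:245,170:370],None,fx=3,fy=3);s=cv2.resize(grab('side')['img'][90:240,180:320],None,fy=2.3,fx=1.42)
s=cv2.resize(s,(199,345));cv2.imwrite('pics/g4.png',np.hstack([t,s])[...,::-1])
E
```

```text
clock: 12.8
position: [0.5942, 0.1901, 0.114]
ee_rot: [-0.0, 0.709, 0.706, -0.0]
contact_force: [0.9, -0.0, -2.1]
width: 0.0375
gripper_force: 60.5
clock: 13.22
position: [0.5945, 0.1902, 0.1635]
ee_rot: [0.0, 0.709, 0.706, 0.0]
contact_force: [-0.3, 0.8, -3.1]
width: 0.0379
gripper_force: 60.4
```

View pics/g4.png

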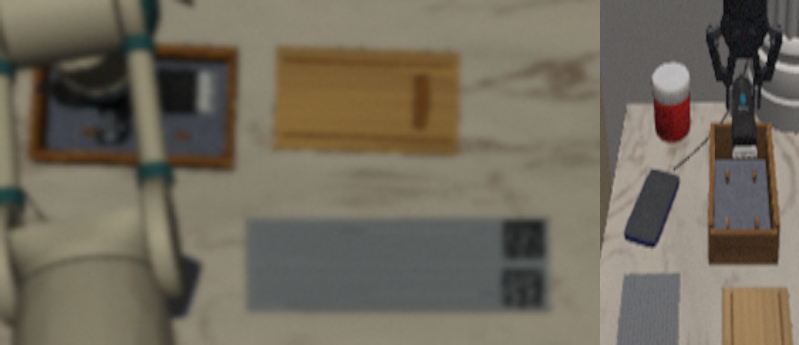

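The clipper hangs level above the case (side crop (742, 110)), and the lid and mat are unchanged. Next I carry it to the mat.

```bash
python3 steer.py '[-0.012,-0.008,0,0,-0.023,-0.0145,0,0,-0.023,-0.0145,0,0,-0.023,-0.0145,0,0,-0.023,-0.0145,0,0]'|head -2
python3 steer.py '[-0.023,-0.0145,0,0,-0.023,-0.0145,0,0,-0.023,-0.0145,0,0,-0.023,-0.0145,0,0,-0.023,-0.0145,0,0]'|head -2
python3 steer.py '[-0.023,-0.0145,0,0,-0.02,-0.0139,0,0,-0.003,0,0,-0.03,0,0,0,0,0,0,0,0]'
```

```text
clock: 13.73
position: [0.5264, 0.0856, 0.1615]
clock: 14.15
position: [0.4534, -0.029, 0.162]
clock: 14.57
position: [0.4262, -0.0741, 0.1625]
ee_rot: [-0.001, 0.699, 0.716, -0.0]
contact_force: [0.5, -0.1, -3.2]
width: 0.0379
gripper_force: 60.5
```

```bash
python3 steer.py '[0,0,0.015,0,0,0,0.025,0,0,0,0.025,0,0,0,0.02,0,0,0,0.015,0]'|head -2
python3 steer.py '[0,0,0.01,0,0,0,0.005,0,0,0,0.002,0,0,0,0,0,0,0,0,0]'
python3 steer.py '[0,0,0.001,0,0,0,0.001,0,0,0,0,0,0,0,0,0]'
```

```text
clock: 14.98
position: [0.426, -0.0729, 0.0613]
clock: 15.4
position: [0.4272, -0.074, 0.0467]
ee_rot: [0.0, 0.698, 0.716, 0.0]
contact_force: [0.5, 0.8, -2.1]
width: 0.0376
gripper_force: 60.6
clock: 15.73
position: [0.4267, -0.0742, 0.0446]
ee_rot: [0.0, 0.698, 0.716, 0.0]
contact_force: [-0.3, 0.0, -2.8]
width: 0.0378
gripper_force: 60.6
```

```bash
python3 steer.py '[0,0,0.0015,0,0,0,0,0,0,0,0,0]'|sed -n '2p;4p'; python3 steer.py '[0,0,0.0015,0,0,0,0,0,0,0,0,0]'|sed -n '2p;4p'; python3 steer.py '[0,0,0.001,0,0,0,0,0,0,0,0,0]'|sed -n '2p;4p'
```

```text
position: [0.4265, -0.0742, 0.0428]
contact_force: [-1.0, -0.9, -1.3]
position: [0.4265, -0.0742, 0.0412]
contact_force: [-1.2, 0.0, -2.2]
position: [0.4267, -0.0742, 0.0406]
contact_force: [-1.7, 1.2, 2.9]
```

Contact: the force rose to 2.9 N at z=0.0406, against 0.0406 expected. Releasing and retreating.

```bash
python3 steer.py '[0,0,0,0,0,0,0,0,0,0,0,0,0,0,0,0,0,0,0,0]' .07
python3 steer.py '[0,0,-0.01,0,0,0,-0.03,0,0,0,-0.04,0,0,0,-0.04,0,0,0,-0.04,0]'|head -2
python3 steer.py '[0.04,0,0,0,0.04,0,0,0,0.04,0,0,0,0.04,0,0,0,0.04,0,0,0]'|head -2
python3 steer.py '[0.04,0,0,0,0.04,0,0,0,0.04,0,0,0,0,0,0,0,0,0,0,0]'|head -4
python3 - <<'E'
from h import *
t=cv2.resize(grab('top')['img'][130:245,170:370],None,fx=2,fy=2);s=cv2.resize(grab('side')['img'][120:350,140:340],(200,230))
a=np.hstack([t,s]);cv2.imwrite('pics/g5.png',a[...,::-1])
E
```

```text
clock: 16.9
position: [0.4267, -0.0742, 0.0403]
ee_rot: [0.0, 0.698, 0.716, 0.0]
contact_force: [-0.4, 0.2, 0.0]
width: 0.0698
gripper_force: 0.0
clock: 17.32
position: [0.426, -0.074, 0.2019]
clock: 17.73
position: [0.4209, 0.1274, 0.2005]
clock: 18.15
position: [0.4178, 0.2475, 0.2]
ee_rot: [0.0, 0.696, 0.718, -0.0]
contact_force: [-0.2, -0.7, -0.8]
```

View pics/g5.png

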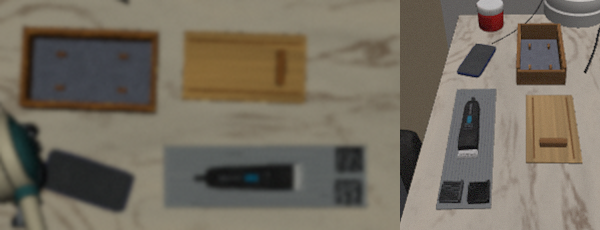

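The clipper lies along the middle of the mat at (195–308, 177), clear of the guards. The lid is flat at (183–305, 32–102) with its bar up, and the other things are in place.

```bash
python3 -c "
from rig import manip, eyes, sign_off, get_state
print(sign_off())"
```

```text
the job is handed in; nothing more can be done
None
```

I handed the job in at about 18 s of the 64 s allowed; no verdict came back. In the last pictures the lid lies flat on the bare worktop with its bar up and the clipper lies lengthwise on the mat beside the guards, with nothing else seen to have moved.

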